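# Open a workshop tool chest with a pop-out T-handle lock

## Task

Open the green tool chest. Press the red release button in its lock, without forcing it, until the T-handle pops out; turn the T-handle anticlockwise until you feel it come up against its stop, without straining it there or hauling on the lid while the latch still holds; then raise the lid gently until it stands open by itself at 35 degrees or more, and let go. Leave everything else on the bench where it is.

Things in the scene. Friction and masses are not known exactly. Their poses are not given: they have to be found in the camera images.
- chest: Dark green sheet-metal tool chest, 280 mm deep (x) by 460 mm wide (y), 140 mm high with its lid; heavy, does not move. Origin: centre of its underside on the bench. Its front (-x of the chest) faces roughly towards the robot, the lid is hinged along the back. Chest x points from front to back, y to the left as seen from the robot, z up.
- lock_plate: Black lock plate in the lid near its front edge, 64 mm (x) by 146 mm (y, from -54 to +92 mm); flat top face 2 mm above the lid, 142 mm above the bench. Origin: in the top face, on the T-handle's turning axis; axes as the chest's, tilting with the lid. It carries the red release button. Plate and button must not be pressed with more than 16 N.
- button_seat (a point): Point in the plate's top face under the middle of the round red button, 22 mm across. NOT the button's top: the flat cap stands 5 to 13 mm proud of the plate, differing from lock to lock; find it by touch. Sprung: moves from 2.5 N, frees the handle when pushed in about 4 mm (5 to 7 N), solid at 6 mm, springs back.
- t_bar: Steel grip bar of the T-handle, 84 x 12 mm, 13 mm high. Origin: its centre; x along the bar, z up. At the start it lies in a slot along the plate's y axis, centre 8 mm below the plate's top face, held by a catch. Freed, a spring (8 N, falling to 5 N) pushes it straight out 26 mm, to 18 mm above the plate, on a 10 mm stem: 11.5 mm of air below it. It turns only when out.
- t_handle: Turning part of the lock: stem, grip bar and a latch cam hidden below the lid. Origin: on its axis in the plate's top face, z up. Turns anticlockwise seen from above to unlatch, against a steady drag of about 0.15 N m. How the cam is clamped on its shaft differs from lock to lock and cannot be seen: it clears the striker somewhere between 38 and 78 degrees of turn.
- stop_pin (a point): Hidden stop pin in the lock, 25 mm from the axis. The cam meets it 8 degrees of turn after it has cleared the striker, so at 46 to 86 degrees of turn, and the torque rises sharply: that must be felt. More than 30 N on the pin (about 0.75 N m on the handle above the drag) strains the lock.
- striker: Rim flange along the chest's front under which the cam hooks (hidden while the lid is shut). Origin: middle of its front upper edge, axes as the chest. Lifting before the cam is clear pulls the cam against it; more than 25 N there is a fault. The cam has 1.5 mm of play below it.
- lid (a joint): Angle of the lid, rad: 0 shut, grows as the front edge is raised, 1.2 fully open. Struts and a friction stay hold it wherever it is left; raising it by the handle takes about 3 to 12 N.
- lid_hinge (a point): Middle of the lid's hinge line, at the back of the chest 120 mm above the bench. The lid turns about the chest's y axis through it; with the lid shut the T-handle axis stands 225 mm in front of it and the plate's top face 22 mm above it.
- walnut_a: Dark walnut tool-handle blank, 140 mm long, 27 mm thick, lying on the bench close to the chest's left end. Bystander. Origin: centre of its underside.
- walnut_b: A like walnut blank in front of the chest, nearer the robot. Bystander.
- mallet: Wooden joiner's mallet lying at the chest's right end, 250 mm long, head 65 by 130 by 85 mm. Bystander. Origin: underside, near the middle of its length.
- sanding_block: Cork sanding block, 115 by 65 by 33 mm, in front of the chest. Bystander. Origin: centre of its underside.
- glue_bottle: White glue bottle with orange cap, 56 mm across, 170 mm tall, standing by the chest's left end. Bystander. Origin: centre of its foot.
- pencil_cup: Red cup with pencils, 82 mm across, 115 mm tall (pencils to 200 mm), at the front right of the bench. Bystander. Origin: centre of its foot.
- block_plane: Block plane, 160 by 50 by 52 mm, dark steel with brass cap, at the front left of the bench. Bystander. Origin: centre of its sole.

How it is judged:
By the outcome, as a careful person would: the job done as asked, in the order asked, and still so for the second after the job is handed in, with the robot touching nothing.
It also fails if it takes over 69 s, if anything falls off the work surface, if the arm or the gripper's body presses on something with over 40 N, if the wrist force passes 120 N, or if a joint passes its speed limit or range.

## Robot

A 6-joint arm with a two-finger parallel gripper is mounted at the origin on the work surface. World frame = base frame: x ahead of the robot, y to its left, z up, the work surface at z = 0. Lengths are in m, angles in rad, forces in N, time in s.
With the tool pointing down it reaches from about 0.325 to 0.9 m from the base axis. Payload 3.5 kg.
Tool frame: the origin (TCP) lies midway between the tips of the shut fingers; the grasp point (between the pads) lies 19 mm behind it; z points along the fingers, y is the line along which they close (so a half turn about z gives the same grasp; the last joint's range is limited). The gripper opens to 85 mm and grips with 20 to 120 N. Pads are 22 mm wide; open, the fingers measure 114 mm over their backs; the gripper's body (76 mm by 85 mm) begins 54 mm behind the grasp point. The pads swing forward as they close: fully open they stand 13 mm farther back than shut.
Start: joints at [-1.291, 0.276, -0.026, 1.268, 0, 1.467], TCP at [0.233, -0.58, 0.231] pointing down, gripper open.
Joint ranges: [-3.12, 3.12], [-0.85, 1.88], [-1.08, 1.24], [-1.95, 2.15], [-1.57, 1.53], [-3.14, 3.14]. Speed limits (rad/s): [2.57, 2.57, 3.14, 3.14, 3.14, 3.14].

## Interface

Orientations are given as a unit quaternion [w, x, y, z].
In Python, from plant import robot gives the robot as it stands.
- The arm moves only by the shell command python3 -m inch 'ROWS'. ROWS is JSON, a list that holds one entry, the list of rows, each a list of 5 numbers: the shift along the tool's x, y, z in cm, then the turn about the tool's z in rad, then the opening, from -1 (shut) to 1 (fully open). A call has exactly 10 rows; each row shifts and turns the commanded pose from where the row before left it, along the tool's axes as they then stand; what a row does not reach is not made up. A row lasts 1/8 s, in which the tool goes at most 62.5 mm and 10.7 degrees, less where a joint would pass 70% of its speed; a pose out of reach is approached as far as the arm can. A call with a gripper value outside its range is refused whole. The fingers move at their own pace and stop on an object; the grip force is fixed at half the most. Time passes only in rows, so rows that do not move let the fingers close, or fill a call up. It gives the time, the measured TCP pose, the force, the opening and the grip force at its end, in the units of the state.
- robot.read_state(): the state, without advancing time (a new reading comes with each control period).
- robot.camera(name): name is "scene" or "top" or "wrist"; returns a dict with "color" (384x512x3 uint8, red, green, blue), "vertical_fov" (degrees; the focal length in pixels is half the picture's height over the tangent of half this angle, whatever the lens; pixels are square), "cx", "cy" (the principal point, pixels), "k1" (the pictures are not rectified: a ray, as slopes to the right and down, at radius r is drawn at 1 + k1 r^2 times it, then the intrinsics apply), "world_from_camera" (4x4, takes a point from camera to world coordinates). Camera axes: x right, y down, z forward; pixel columns grow to the right and rows downward; lengths in m; the calibration is good to about 2 mm. A picture is of the moment at which its call begins. There is no depth.
- robot.job_done(): hands the job in; it is judged then, once.
The state is a dict: "time_s": time; "q": joint angles; "dq": joint speeds; "joint_efforts": joint torques, N m; "eef_pos": TCP position; "eef_rot": TCP orientation; "ft_force": force on the tool from outside, world axes, zero at the start; "ft_torque": the same for the moment, N m; "grip_width": opening from 0.0 (shut) to 1.0 (fully open); "grasp_force": force on a finger pad.
Only numpy, scipy, OpenCV 4.12 (cv2) and the standard library are available. Lean on these libraries where they do the work, as an engineer would, in place of code of your own. Each camera call takes 0.05 s, during which the arm holds its last target. There are 200 camera calls.

## Working session

There is one attempt and no reset: what is moved stays moved. The work goes in short steps, Python scripts to look and compute and a shell command to move; the robot and the scene stay as the last step left them, time stands still between calls to the robot, and variables do not carry over. Pictures are saved under pics/ and viewed, at most 10 in all, crops included, and the job is handed in when it is done.

```bash
ls; mkdir -p pics; cat > h.py <<'E'
import numpy as np, cv2
from plant import robot
def ray(c,u,v):
    f=c["color"].shape[0]/2/np.tan(np.radians(c["vertical_fov"])/2)
    K=np.array([[f,0,c["cx"]],[0,f,c["cy"]],[0,0,1.]])
    p=cv2.undistortPoints(np.array([[[u,v]]],float),K,np.array([c["k1"],0,0,0.]))[0,0]
    T=np.array(c["world_from_camera"]); return T[:3,3],T[:3,:3]@np.array([p[0],p[1],1])
def onz(c,u,v,z):
    o,d=ray(c,u,v); return o+d*(z-o[2])/d[2]
E
python3 - <<'E'
from h import *
s=robot.read_state();print({k:np.round(v,3).tolist() for k,v in s.items()})
for n in("top","scene"):
    c=robot.camera(n);print(n,c["vertical_fov"],c["k1"],np.round(c["world_from_camera"],3).tolist())
    cv2.imwrite(f"pics/{n}0.png",c["color"][:,:,::-1])
E
```

```text
pics
{'time_s': 0.0, 'q': [-1.291, 0.277, -0.028, 1.268, -0.0, 1.467], 'dq': [0.0, -0.001, -0.0, 0.001, -0.002, -0.001], 'joint_efforts': [-0.002, -44.551, 29.52, 0.016, -0.0, -0.0], 'eef_pos': [0.233, -0.579, 0.23], 'eef_rot': [-0.001, 0.982, 0.19, -0.0], 'ft_force': [0.443, 0.609, -0.599], 'ft_torque': [0.007, 0.013, 0.011], 'grasp_force': 0.0, 'grip_width': 1.005}
top 55.87107580268316 -0.06583799784996035 [[0.016, -0.988, 0.152, 0.392], [-1.0, -0.017, -0.01, 0.04], [0.013, -0.151, -0.988, 1.117], [0.0, 0.0, 0.0, 1.0]]
scene 44.35393026349213 -0.1258129323461202 [[-0.991, 0.103, -0.081, 0.664], [0.13, 0.721, -0.681, 0.921], [-0.012, -0.686, -0.728, 1.073], [0.0, 0.0, 0.0, 1.0]]
```

View pics/top0.png

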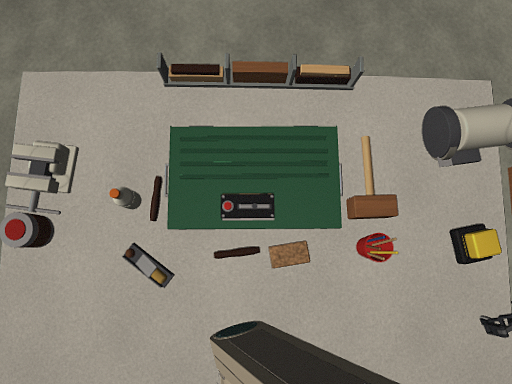

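View pics/scene0.png

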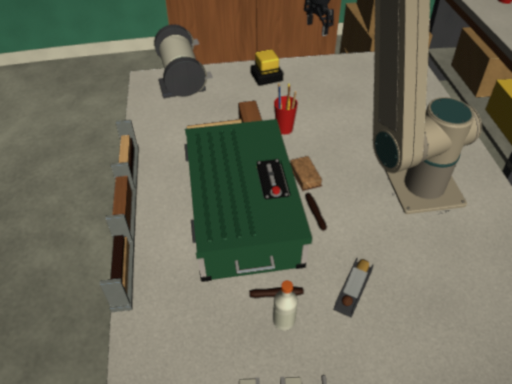

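Top view: chest spans cols 168–341 and rows 127–229. The lock plate is about (220–274, 193–219), with the red button near (228,206). In the scene view the button is near (276,191).

```bash
cat > m.py <<'E'
from h import *
c=robot.camera("top");im=c["color"]
h=cv2.cvtColor(im,cv2.COLOR_RGB2HSV)
def blob(mask,x0,y0,x1,y1):
    m=np.zeros_like(mask);m[y0:y1,x0:x1]=mask[y0:y1,x0:x1]
    n,l,st,ce=cv2.connectedComponentsWithStats(m); i=1+np.argmax(st[1:,4]); return (l==i).astype(np.uint8),ce[i]
red=cv2.inRange(h,(0,120,80),(8,255,255))|cv2.inRange(h,(172,120,80),(180,255,255))
m,b=blob(red,215,190,280,225);print("button px",b,m.sum(),onz(c,*b,.150))
dark=((im.max(2)<60)&(im[:,:,1].astype(int)-im[:,:,0]<12)).astype(np.uint8)
m,b=blob(cv2.morphologyEx(dark,cv2.MORPH_CLOSE,np.ones((7,7))),212,185,284,224)
ct=max(cv2.findContours(m,0,2)[0],key=cv2.contourArea);r=cv2.minAreaRect(ct);print("plate",r,m.sum())
P=np.array([onz(c,*p,.142) for p in cv2.boxPoints(r)]);print(P.round(4),P.mean(0))
print(np.linalg.norm(np.diff(P,axis=0),axis=1))
g=cv2.inRange(h,(60,80,20),(95,255,255));m,b=blob(g,140,100,360,240)
ct=max(cv2.findContours(m,0,2)[0],key=cv2.contourArea);r=cv2.minAreaRect(ct)
P=np.array([onz(c,*p,.14) for p in cv2.boxPoints(r)]);print("chest",P.round(4))
e=np.diff(np.vstack([P,P[:1]]),axis=0);print(np.linalg.norm(e,axis=1),np.degrees(np.arctan2(e[:,1],e[:,0])))
s=robot.camera("scene");h2=cv2.cvtColor(s["color"],cv2.COLOR_RGB2HSV)
red=cv2.inRange(h2,(0,120,80),(8,255,255))|cv2.inRange(h2,(172,120,80),(180,255,255))
m,b=blob(red,255,175,300,205);print("scene btn",b,m.sum(),onz(s,*b,.150))
cv2.imwrite("pics/crop1.png",cv2.resize(im[180:235,205:290,::-1],None,fx=8,fy=8,interpolation=2))
E
python3 m.py
```

```text
button px [227.32653061 205.42857143] 49 [0.49473336 0.08447524 0.15      ]
plate ((247.0, 205.0), (24.0, 52.0), 90.0) 1206
[[ 0.5292  0.1029  0.142 ]
 [ 0.5317 -0.0386  0.142 ]
 [ 0.4663 -0.039   0.142 ]
 [ 0.464   0.1011  0.142 ]] [0.49780327 0.03160908 0.142     ]
[0.14145947 0.06536082 0.14009391]
chest [[ 0.717   0.2573  0.14  ]
 [ 0.7269 -0.2309  0.14  ]
 [ 0.4394 -0.2239  0.14  ]
 [ 0.432   0.243   0.14  ]]
[0.48837337 0.28760144 0.46693885 0.28537345] [-88.82972415 178.58837017  90.91723839   2.8737699 ]
scene btn [275.57142857 189.75      ] 56 [0.49410643 0.08753793 0.15      ]
```

View pics/crop1.png

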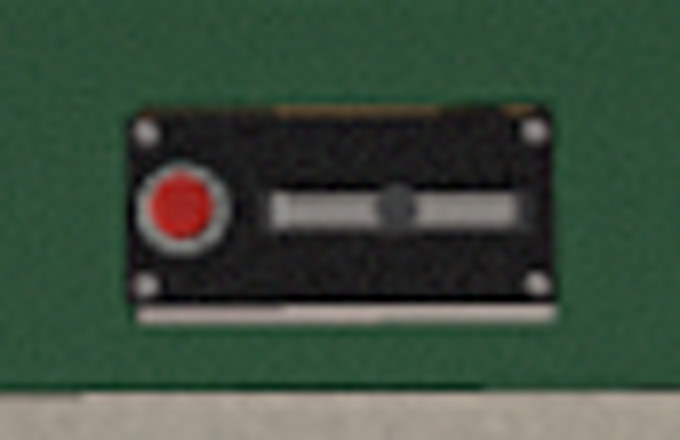

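```bash
python3 - <<'E'
from h import *
from scipy.spatial.transform import Rotation as R
s=robot.read_state();q=s["eef_rot"];Rt=R.from_quat([q[1],q[2],q[3],q[0]]).as_matrix()
w=robot.camera("wrist");T=np.array(w["world_from_camera"])
print("cam in tool",(Rt.T@(T[:3,3]-s["eef_pos"])).round(3),(Rt.T@T[:3,:3]).round(3).tolist(),w["vertical_fov"],s["time_s"])
print("tool axes cols",Rt.round(3).tolist())
c=robot.camera("top");print(onz(c,227.5,205.9,.15),onz(c,254.6,205.9,.138))
d=np.array([.42,.03,.30])-s["eef_pos"];print("d tool cm",100*Rt.T@d)
E
```

```text
cam in tool [ 0.08  -0.    -0.142] [[-0.001, -0.951, -0.308], [1.0, -0.001, 0.0], [-0.001, -0.308, 0.951]] 66.94029401543094 0.2
tool axes cols [[0.928, 0.374, -0.0], [0.374, -0.928, 0.001], [0.0, -0.001, -1.0]]
[0.49347149 0.08397977 0.15      ] [0.4959881  0.01094973 0.138     ]
d tool cm [ 40.0779606  -49.55763643  -6.86701915]
```

```bash
python3 -m inch '[[[4,-4,-0.4,0,1],[4,-4,-0.4,0,1],[4,-4,-0.4,0,1],[4,-4,-0.4,0,1],[4,-4,-0.4,0,1],[4,-4,-0.4,0,1],[4,-4,-0.4,0,1],[4,-4,-0.4,0,1],[4,-4,-0.4,0,1],[4,-4,-0.4,0,1]]]'
python3 -m inch '[[[3.7,-3.8,0.3,0,-1],[3.7,-3.8,0.3,0,-1],[0,0,0.3,-0.15,-1],[0,0,0.3,-0.15,-1],[0,0,0.3,-0.15,-1],[0,0,0.3,-0.15,-1],[0,0,0,-0.15,-1],[0,0,0,-0.15,-1],[0,0,0,-0.15,-1],[0,0,0,-0.15,-1]]]'
cat > w.py <<'E'
import sys
from h import *
from scipy.spatial.transform import Rotation as R
s=robot.read_state();q=s["eef_rot"];Rt=R.from_quat([q[1],q[2],q[3],q[0]]).as_matrix()
print("t",s["time_s"],np.round(s["eef_pos"],4),"heading",np.degrees(np.arctan2(Rt[1,0],Rt[0,0])),np.round(s["ft_force"],2),np.round(s["ft_torque"],3))
w=robot.camera("wrist");im=w["color"];cv2.imwrite(f"pics/{sys.argv[1]}.png",im[:,:,::-1])
h=cv2.cvtColor(im,cv2.COLOR_RGB2HSV)
red=cv2.inRange(h,(0,120,80),(8,255,255))|cv2.inRange(h,(172,120,80),(180,255,255))
n,l,st,ce=cv2.connectedComponentsWithStats(red);i=1+np.argmax(st[1:,4]);print("red",ce[i],st[i],onz(w,*ce[i],.151))
E
python3 w.py w1
```

```text
time_s: 1.55
eef_pos: [0.4556, -0.0575, 0.2717]
eef_rot: [0.0, 0.982, 0.19, 0.0]
ft_force: [1.2, 0.0, 0.3]
grip_width: 0.997
grasp_force: 0.0
time_s: 2.8
eef_pos: [0.4952, 0.0388, 0.2533]
eef_rot: [-0.0, 0.701, 0.713, -0.0]
ft_force: [0.5, -0.3, 0.6]
grip_width: -0.002
grasp_force: 0.0
t 2.8 [0.4952 0.0388 0.2533] heading 90.97250422739509 [ 0.53 -0.31  0.63] [ 0.005 -0.047 -0.005]
red [250.19639279 136.21242485] [238 124  25  26 499] [0.49486156 0.08671139 0.151     ]
```

View pics/w1.png

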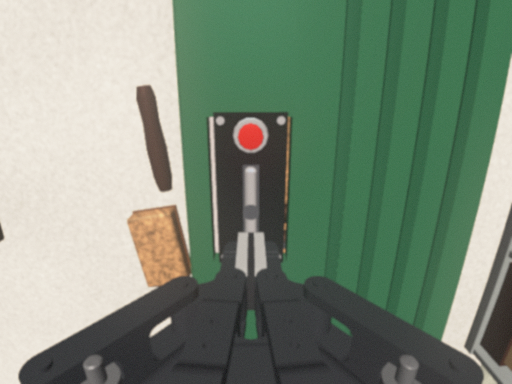

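Wrist view: the button is at (250,136), the stem hub at (250,212), and the plate's top edge at row 113 from col 211 to 290. The bar is vertical in the picture, so the heading is nearly aligned.

```bash
python3 - <<'E'
from h import *
w=robot.camera("wrist")
for u,v,z,n in[(250.2,136.2,.151,"btn"),(250.2,134.5,.143,"bezel"),(250.5,212,.138,"hub"),(221,121,.143,"scr"),(281,120.5,.143,"scr"),(250.5,168,.139,"bar end"),(211.5,114,.142,"c"),(289.5,113.5,.142,"c"),(215,250,.142,"l"),(286.5,250,.142,"r")]:
    print(n,onz(w,u,v,z).round(4))
E
```

```text
btn [0.4947 0.0867 0.151 ]
bezel [0.4947 0.0871 0.143 ]
hub [0.4964 0.013  0.138 ]
scr [0.4696 0.0981 0.143 ]
scr [0.5207 0.0995 0.143 ]
bar end [0.4956 0.0565 0.139 ]
c [0.4615 0.1038 0.142 ]
c [0.5278 0.1055 0.142 ]
l [ 0.4621 -0.0265  0.142 ]
r [ 0.5327 -0.0252  0.142 ]
```

```bash
python3 -m inch '[[[1.2,0,0,0,-1],[1.2,0,1,0,-1],[1.2,0,1,0,-1],[1.15,0,1,0,-1],[0,0,1.5,0,-1],[0,0,1.5,0,-1],[0,0,1.5,0,-1],[0,0,1,0,-1],[0,0,0.4,0,-1],[0,0,0,0,-1]]]'
python3 -m inch '[[[0,0,0.1,0,-1],[0,0,0.1,0,-1],[0,0,0.1,0,-1],[0,0,0.05,0,-1],[0,0,0,0,-1],[0,0,0,0,-1],[0,0,0,0,-1],[0,0,0,0,-1],[0,0,0,0,-1],[0,0,0,0,-1]]]'
```

```text
time_s: 4.15
eef_pos: [0.4948, 0.0862, 0.1642]
eef_rot: [-0.0, 0.703, 0.711, -0.0]
ft_force: [-0.5, 0.6, 0.2]
grip_width: 0.002
grasp_force: 0.0
time_s: 5.4
eef_pos: [0.4948, 0.0863, 0.1608]
eef_rot: [0.0, 0.703, 0.711, 0.0]
ft_force: [0.6, -0.3, 0.7]
grip_width: -0.001
grasp_force: 0.0
```

```bash
python3 -m inch '[[[0,0,0.1,0,-1],[0,0,0.1,0,-1],[0,0,0.1,0,-1],[0,0,0.1,0,-1],[0,0,0.1,0,-1],[0,0,0,0,-1],[0,0,0,0,-1],[0,0,0,0,-1],[0,0,0,0,-1],[0,0,0,0,-1]]]'
python3 -m inch '[[[0,0,0.1,0,-1],[0,0,0.1,0,-1],[0,0,0.1,0,-1],[0,0,0,0,-1],[0,0,0,0,-1],[0,0,0,0,-1],[0,0,0,0,-1],[0,0,0,0,-1],[0,0,0,0,-1],[0,0,0,0,-1]]]'
```

```text
time_s: 6.65
eef_pos: [0.4948, 0.0863, 0.1558]
eef_rot: [0.0, 0.703, 0.711, 0.0]
ft_force: [0.2, -0.1, -0.4]
grip_width: -0.001
grasp_force: 0.0
time_s: 7.9
eef_pos: [0.4948, 0.0863, 0.1534]
eef_rot: [0.0, 0.703, 0.711, 0.0]
ft_force: [-2.0, 0.7, 5.7]
grip_width: -0.001
grasp_force: 2.6
```

```bash
python3 -m inch '[[[0,0,0.05,0,-1],[0,0,0.05,0,-1],[0,0,0.05,0,-1],[0,0,0,0,-1],[0,0,0,0,-1],[0,0,0,0,-1],[0,0,0,0,-1],[0,0,0,0,-1],[0,0,0,0,-1],[0,0,0,0,-1]]]'; python3 w.py w2
python3 - <<'E'
import cv2
a=cv2.imread("pics/w2.png");cv2.imwrite("pics/w2c.png",a[100:384,130:390])
E
```

```text
time_s: 9.15
eef_pos: [0.4948, 0.0863, 0.1521]
eef_rot: [0.0, 0.703, 0.711, 0.0]
ft_force: [-2.1, -0.3, 6.1]
grip_width: -0.001
grasp_force: 3.4
t 9.15 [0.4948 0.0863 0.1521] heading 90.68761477736334 [-2.11 -0.27  6.12] [-0.033  0.55   0.026]
red [247.25311203 231.03319502] [232 224  36  19 241] [0.49348831 0.09611096 0.151     ]
```

View pics/w2c.png

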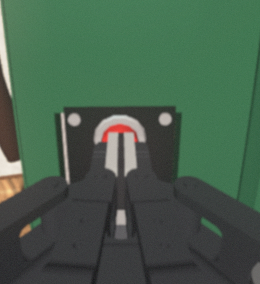

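```bash
python3 -m inch '[[[0,0,0.04,0,-1],[0,0,0.03,0,-1],[0,0,0,0,-1],[0,0,0,0,-1],[0,0,0,0,-1],[0,0,0,0,-1],[0,0,0,0,-1],[0,0,0,0,-1],[0,0,0,0,-1],[0,0,0,0,-1]]]'; python3 - <<'E'
from h import *
c=robot.camera("top");s=robot.camera("scene")
a=cv2.resize(c["color"][175:240,200:295],None,fx=4,fy=4);b=cv2.resize(s["color"][150:215,230:325],None,fx=4,fy=4)
cv2.imwrite("pics/two.png",np.hstack([a,b])[:,:,::-1])
E
```

```text
time_s: 10.45
eef_pos: [0.4948, 0.0863, 0.1516]
eef_rot: [0.0, 0.703, 0.711, 0.0]
ft_force: [-3.4, 0.8, 7.3]
grip_width: -0.0
grasp_force: 3.8
```

View pics/two.png

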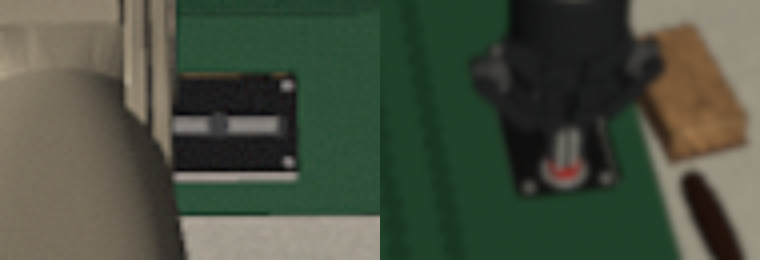

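The left (top) crop shows the bar still in its slot, with its hub at about (254,206), so it has not popped. I'll press a little more and watch the bar patch.

```bash
cat > p.py <<'E'
from h import *
c=robot.camera("top")["color"].astype(int);i=cv2.imread("pics/top0.png")[:,:,::-1].astype(int)
print("diff",abs(c-i)[196:216,246:276].mean(), robot.read_state()["ft_force"])
E
python3 p.py
python3 -m inch '[[[0,0,0.03,0,-1],[0,0,0.03,0,-1],[0,0,0,0,-1],[0,0,0,0,-1],[0,0,0,0,-1],[0,0,0,0,-1],[0,0,0,0,-1],[0,0,0,0,-1],[0,0,0,0,-1],[0,0,0,0,-1]]]'; python3 p.py
```

```text
diff 3.6866666666666665 [-2.47525309 -0.05994326  6.50849777]
time_s: 11.85
eef_pos: [0.4948, 0.0863, 0.151]
eef_rot: [0.0, 0.703, 0.711, 0.0]
ft_force: [-2.8, 0.3, 8.5]
grip_width: -0.0
grasp_force: 3.7
diff 3.6777777777777776 [-3.3032806  -0.46830072  7.24476804]
```

```bash
python3 -m inch '[[[0,0,0.03,0,-1],[0,0,0.03,0,-1],[0,0,0,0,-1],[0,0,0,0,-1],[0,0,0,0,-1],[0,0,0,0,-1],[0,0,0,0,-1],[0,0,0,0,-1],[0,0,0,0,-1],[0,0,0,0,-1]]]'; python3 p.py
```

```text
time_s: 13.15
eef_pos: [0.4948, 0.0863, 0.1497]
eef_rot: [0.0, 0.703, 0.711, 0.0]
ft_force: [-3.0, -0.1, 4.8]
grip_width: -0.001
grasp_force: 2.6
diff 10.659444444444444 [-2.36631291  0.33308335  5.406184  ]
```

```bash
python3 -m inch '[[[0,0,-0.5,0,-1],[0,0,-1.5,0,-1],[0,0,-2.5,0,-1],[0,0,-2.5,0,-1],[-1.5,0,-2,0,0],[-1.5,0,-1,0,0],[-1.5,0,0,0,0],[-1.5,0.05,0,0,0],[-1.37,0,0,0,0],[0,0,0,0,0]]]'; python3 w.py w3
```

```text
time_s: 14.45
eef_pos: [0.4958, 0.0117, 0.2487]
eef_rot: [-0.001, 0.704, 0.711, -0.0]
ft_force: [-0.3, 0.5, -0.4]
grip_width: 0.499
grasp_force: 0.0
t 14.45 [0.4958 0.0117 0.2487] heading 90.58148202028059 [-0.3   0.51 -0.41] [0.013 0.052 0.011]
red [249.64663024 102.9435337 ] [237  90  26  27 549] [0.49491506 0.08657606 0.151     ]
```

View pics/w3.png

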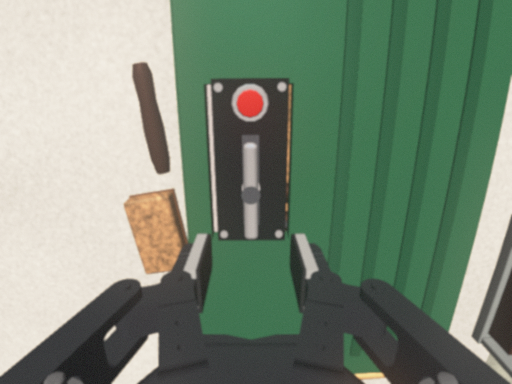

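The bar has popped out: hub at about (251,194), bar running from (250,146) to (251,237), slot visible above it.

```bash
python3 - <<'E'
from h import *
w=robot.camera("wrist")
for u,v,z in[(251,194,.1665),(250.3,144,.1665),(251,237,.1665)]: print(onz(w,u,v,z).round(4))
E
```

```text
[0.4968 0.0158 0.1665]
[0.4958 0.0567 0.1665]
[ 0.4972 -0.0232  0.1665]
```

```bash
python3 -m inch '[[[0.28,0.07,1.5,-0.01,0],[0,0,1.5,0,0],[0,0,1.5,0,0],[0,0,1.5,0,0],[0,0,1.5,0,0],[0,0,1.5,0,0],[0,0,1,0,0],[0,0,0.1,0,0],[0,0,0,0,0],[0,0,0,0,0]]]'
python3 -m inch '[[[0,0,0,0,-0.5],[0,0,0,0,-0.65],[0,0,0,0,-1],[0,0,0,0,-1],[0,0,0,0,-1],[0,0,0,0,-1],[0,0,0,0,-1],[0,0,0,0,-1],[0,0,0,0,-1],[0,0,0,0,-1]]]'; python3 -c "
from h import *
s=robot.read_state();print(np.round(s['ft_torque'],3),np.round(s['ft_force'],2))"
```

```text
time_s: 15.8
eef_pos: [0.4975, 0.0154, 0.1491]
eef_rot: [0.001, 0.699, 0.715, 0.0]
ft_force: [-0.5, -0.2, 0.6]
grip_width: 0.496
grasp_force: 0.0
time_s: 17.05
eef_pos: [0.4957, 0.0154, 0.1482]
eef_rot: [-0.001, 0.699, 0.715, -0.001]
ft_force: [-4.8, -0.8, 4.3]
grip_width: 0.122
grasp_force: 61.3
[-0.093  1.03  -0.076] [-4.75 -0.79  4.32]
```

```bash
cat > t.py <<'E'
from h import *
s=robot.read_state();q=s["eef_rot"];print("t",round(s["time_s"],2),"heading",round(np.degrees(2*np.arctan2(q[2],q[1])),2),np.round(s['ft_force'],1),"tau",np.round(s['ft_torque'],3),"q6",round(s["joint_efforts"][5],2))
E
python3 -m inch '[[[0,-0.1,-0.05,-0.05,-1],[0,0,0,-0.05,-1],[0,0,0,-0.05,-1],[0,0,0,-0.05,-1],[0,0,0,-0.05,-1],[0,0,0,-0.05,-1],[0,0,0,-0.05,-1],[0,0,0,-0.05,-1],[0,0,0,-0.05,-1],[0,0,0,-0.05,-1]]]'; python3 t.py
python3 -m inch '[[[0,0,0,-0.03,-1],[0,0,0,-0.03,-1],[0,0,0,-0.03,-1],[0,0,0,-0.03,-1],[0,0,0,-0.03,-1],[0,0,0,-0.03,-1],[0,0,0,0,-1],[0,0,0,0,-1],[0,0,0,0,-1],[0,0,0,0,-1]]]'; python3 t.py
```

```text
time_s: 18.3
eef_pos: [0.4948, 0.0152, 0.1488]
eef_rot: [-0.001, 0.5, 0.866, -0.001]
ft_force: [-5.2, -1.4, 4.8]
grip_width: 0.12
grasp_force: 61.4
t 18.3 heading 119.94 [-5.2 -1.4  4.8] tau [-0.228  0.978 -0.239] q6 -0.0
time_s: 19.55
eef_pos: [0.4946, 0.015, 0.1487]
eef_rot: [-0.001, 0.421, 0.907, -0.001]
ft_force: [-5.5, -1.2, 4.0]
grip_width: 0.125
grasp_force: 61.4
t 19.55 heading 130.17 [-5.5 -1.2  4. ] tau [-0.279  1.06  -0.199] q6 -0.19
```

```bash
python3 -m inch '[[[0.06,-0.08,0,-0.02,-1],[0,0,0,-0.02,-1],[0,0,0,-0.02,-1],[0,0,0,-0.01,-1],[0,0,0,0,-1],[0,0,0,0,-1],[0,0,0,0,-1],[0,0,0,0,-1],[0,0,0,0,-1],[0,0,0,0,-1]]]'; python3 t.py
python3 -m inch '[[[0,0,0,-0.02,-1],[0,0,0,-0.02,-1],[0,0,0,-0.01,-1],[0,0,0,0,-1],[0,0,0,0,-1],[0,0,0,0,-1],[0,0,0,0,-1],[0,0,0,0,-1],[0,0,0,0,-1],[0,0,0,0,-1]]]'; python3 t.py
```

```text
time_s: 20.8
eef_pos: [0.4945, 0.015, 0.1489]
eef_rot: [-0.0, 0.389, 0.921, -0.001]
ft_force: [-4.9, -0.6, 4.3]
grip_width: 0.121
grasp_force: 61.4
t 20.8 heading 134.25 [-4.9 -0.6  4.3] tau [-0.546  1.003 -0.209] q6 -0.23
time_s: 22.05
eef_pos: [0.4944, 0.0149, 0.1489]
eef_rot: [-0.0, 0.366, 0.931, -0.001]
ft_force: [-5.4, -2.3, 4.7]
grip_width: 0.121
grasp_force: 61.4
t 22.05 heading 137.11 [-5.4 -2.3  4.7] tau [-0.524  0.977 -0.257] q6 -0.23
```

```bash
python3 -m inch '[[[0,0,0,-0.02,-1],[0,0,0,-0.02,-1],[0,0,0,-0.01,-1],[0,0,0,0,-1],[0,0,0,0,-1],[0,0,0,0,-1],[0,0,0,0,-1],[0,0,0,0,-1],[0,0,0,0,-1],[0,0,0,0,-1]]]'; python3 t.py
```

```text
time_s: 23.3
eef_pos: [0.4944, 0.0149, 0.1488]
eef_rot: [-0.0, 0.342, 0.94, -0.001]
ft_force: [-5.3, -1.9, 4.3]
grip_width: 0.126
grasp_force: 61.4
t 23.3 heading 139.98 [-5.3 -1.9  4.3] tau [-0.581  0.977 -0.261] q6 -0.23
```

```bash
python3 -m inch '[[[0,0,0,-0.02,-1],[0,0,0,-0.02,-1],[0,0,0,-0.01,-1],[0,0,0,0,-1],[0,0,0,0,-1],[0,0,0,0,-1],[0,0,0,0,-1],[0,0,0,0,-1],[0,0,0,0,-1],[0,0,0,0,-1]]]'; python3 t.py
```

```text
time_s: 24.55
eef_pos: [0.4943, 0.0148, 0.1488]
eef_rot: [-0.0, 0.319, 0.948, -0.001]
ft_force: [-5.0, -2.5, 4.5]
grip_width: 0.119
grasp_force: 61.4
t 24.55 heading 142.84 [-5.  -2.5  4.5] tau [-0.605  0.978 -0.196] q6 -0.23
```

```bash
python3 -m inch '[[[0,0,0,-0.02,-1],[0,0,0,-0.02,-1],[0,0,0,-0.01,-1],[0,0,0,0,-1],[0,0,0,0,-1],[0,0,0,0,-1],[0,0,0,0,-1],[0,0,0,0,-1],[0,0,0,0,-1],[0,0,0,0,-1]]]'; python3 t.py
```

```text
time_s: 25.8
eef_pos: [0.4942, 0.0148, 0.1488]
eef_rot: [-0.0, 0.295, 0.956, -0.001]
ft_force: [-4.9, -2.8, 4.1]
grip_width: 0.117
grasp_force: 61.4
t 25.8 heading 145.7 [-4.9 -2.8  4.1] tau [-0.632  1.005 -0.216] q6 -0.23
```

```bash
python3 -m inch '[[[0,0,0,-0.02,-1],[0,0,0,-0.02,-1],[0,0,0,-0.01,-1],[0,0,0,0,-1],[0,0,0,0,-1],[0,0,0,0,-1],[0,0,0,0,-1],[0,0,0,0,-1],[0,0,0,0,-1],[0,0,0,0,-1]]]'; python3 t.py
```

```text
time_s: 27.05
eef_pos: [0.4942, 0.0147, 0.1488]
eef_rot: [-0.0, 0.271, 0.963, -0.001]
ft_force: [-5.4, -3.1, 2.6]
grip_width: 0.127
grasp_force: 61.4
t 27.05 heading 148.56 [-5.4 -3.1  2.6] tau [-0.631  1.061 -0.272] q6 -0.23
```

```bash
python3 -m inch '[[[0,0,0,-0.02,-1],[0,0,0,-0.02,-1],[0,0,0,-0.01,-1],[0,0,0,0,-1],[0,0,0,0,-1],[0,0,0,0,-1],[0,0,0,0,-1],[0,0,0,0,-1],[0,0,0,0,-1],[0,0,0,0,-1]]]'; python3 t.py
```

```text
time_s: 28.3
eef_pos: [0.4942, 0.0146, 0.1488]
eef_rot: [-0.0, 0.247, 0.969, -0.001]
ft_force: [-5.2, -3.7, 3.9]
grip_width: 0.123
grasp_force: 61.4
t 28.3 heading 151.43 [-5.2 -3.7  3.9] tau [-0.762  1.012 -0.244] q6 -0.23
```

```bash
python3 -m inch '[[[0,0,0,-0.02,-1],[0,0,0,-0.02,-1],[0,0,0,-0.01,-1],[0,0,0,0,-1],[0,0,0,0,-1],[0,0,0,0,-1],[0,0,0,0,-1],[0,0,0,0,-1],[0,0,0,0,-1],[0,0,0,0,-1]]]'; python3 t.py
```

```text
time_s: 29.55
eef_pos: [0.4942, 0.0145, 0.1488]
eef_rot: [-0.0, 0.222, 0.975, -0.001]
ft_force: [-5.4, -3.6, 3.9]
grip_width: 0.123
grasp_force: 61.4
t 29.55 heading 154.29 [-5.4 -3.6  3.9] tau [-0.74   1.128 -0.235] q6 -0.23
```

```bash
python3 -m inch '[[[0,0,0,-0.02,-1],[0,0,0,-0.02,-1],[0,0,0,-0.01,-1],[0,0,0,0,-1],[0,0,0,0,-1],[0,0,0,0,-1],[0,0,0,0,-1],[0,0,0,0,-1],[0,0,0,0,-1],[0,0,0,0,-1]]]'; python3 t.py
```

```text
time_s: 30.8
eef_pos: [0.4941, 0.0145, 0.1487]
eef_rot: [-0.001, 0.198, 0.98, -0.001]
ft_force: [-5.4, -3.8, 4.8]
grip_width: 0.122
grasp_force: 61.4
t 30.8 heading 157.13 [-5.4 -3.8  4.8] tau [-0.763  1.088 -0.343] q6 -0.34
```

```bash
python3 -m inch '[[[0,0,0,-0.02,-1],[0,0,0,-0.02,-1],[0,0,0,-0.01,-1],[0,0,0,0,-1],[0,0,0,0,-1],[0,0,0,0,-1],[0,0,0,0,-1],[0,0,0,0,-1],[0,0,0,0,-1],[0,0,0,0,-1]]]'; python3 t.py
```

```text
time_s: 32.05
eef_pos: [0.4941, 0.0144, 0.1487]
eef_rot: [-0.001, 0.174, 0.985, -0.001]
ft_force: [-4.5, -4.0, 4.4]
grip_width: 0.125
grasp_force: 61.8
t 32.05 heading 159.93 [-4.5 -4.   4.4] tau [-0.748  1.119 -0.669] q6 -0.66
```

```bash
python3 -m inch '[[[0,0,0,0.03,-1],[0,0,0,0.03,-1],[0,0,0,0.03,-1],[0,0,0,0,-1],[0,0,-0.1,0,-1],[0,0,-0.1,0,-1],[0,0,-0.1,0,-1],[0,0,0,0,-1],[0,0,0,0,-1],[0,0,0,0,-1]]]'; python3 t.py; python3 - <<'E'
import numpy as np
p=np.radians(np.arange(0,51,5));dx=.225*(1-np.cos(p))+.04*np.sin(p);dz=.225*np.sin(p)-.04*(1-np.cos(p))
h=np.degrees(np.arctan2(.43,-.9*np.cos(p)))
print(np.c_[np.degrees(p),dx*100,dz*100,h].round(2))
E
```

```text
time_s: 33.3
eef_pos: [0.4943, 0.0145, 0.1504]
eef_rot: [-0.001, 0.217, 0.976, -0.001]
ft_force: [-0.4, -5.9, -6.3]
grip_width: 0.127
grasp_force: 60.0
t 33.3 heading 154.9 [-0.4 -5.9 -6.3] tau [-1.01   0.253  0.218] q6 0.16
[[  0.     0.     0.   154.46]
 [  5.     0.43   1.95 154.38]
 [ 10.     1.04   3.85 154.12]
 [ 15.     1.8    5.69 153.68]
 [ 20.     2.72   7.45 153.05]
 [ 25.     3.8    9.13 152.2 ]
 [ 30.     5.01  10.71 151.11]
 [ 35.     6.36  12.18 149.75]
 [ 40.     7.84  13.53 148.05]
 [ 45.     9.42  14.74 145.95]
 [ 50.    11.1   15.81 143.38]]
```

```bash
python3 -m inch '[[[0,0,-0.1,0,-1],[0,0,-0.1,0,-1],[0,0,-0.1,0,-1],[0,0,-0.1,0,-1],[0,0,0,0,-1],[0,0,0,0,-1],[0,0,0,0,-1],[0,0,0,0,-1],[0,0,0,0,-1],[0,0,0,0,-1]]]'; python3 t.py
```

```text
time_s: 34.55
eef_pos: [0.4949, 0.0145, 0.1543]
eef_rot: [-0.0, 0.217, 0.976, -0.001]
ft_force: [1.0, -4.8, -7.9]
grip_width: 0.118
grasp_force: 59.8
t 34.55 heading 154.9 [ 1.  -4.8 -7.9] tau [-1.005  0.092  0.147] q6 0.17
```

```bash
python3 -m inch '[[[-0.06,0.03,-0.33,0,-1],[-0.06,0.03,-0.33,0,-1],[-0.07,0.04,-0.33,0,-1],[-0.08,0.04,-0.33,0,-1],[-0.08,0.04,-0.33,0,-1],[-0.09,0.04,-0.32,0,-1],[-0.1,0.05,-0.32,0.004,-1],[-0.1,0.05,-0.32,0.004,-1],[-0.1,0.05,-0.32,0.004,-1],[-0.1,0.05,-0.32,0.004,-1]]]'; python3 t.py; python3 - <<'E'
from h import *
w=robot.camera("scene");cv2.imwrite("pics/s1.png",w["color"][60:300,150:400,::-1])
E
```

```text
time_s: 35.8
eef_pos: [0.5037, 0.0145, 0.1858]
eef_rot: [-0.001, 0.225, 0.974, -0.002]
ft_force: [3.3, -5.0, -12.6]
grip_width: 0.125
grasp_force: 60.0
t 35.8 heading 153.98 [  3.3  -5.  -12.6] tau [-1.23   0.223  0.236] q6 0.17
```

View pics/s1.png

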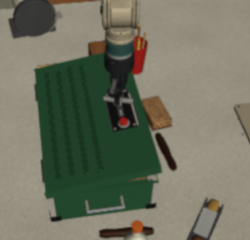

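The lid is rising with the handle, and a gap shows at the chest's end. I'll keep following the arc.

```bash
python3 -m inch '[[[-0.13,0.06,-0.37,0.002,-1],[-0.13,0.06,-0.37,0.002,-1],[-0.14,0.07,-0.37,0.002,-1],[-0.14,0.07,-0.36,0.002,-1],[-0.15,0.07,-0.36,0.002,-1],[-0.15,0.08,-0.36,0.002,-1],[-0.16,0.08,-0.36,0.002,-1],[-0.16,0.08,-0.35,0.002,-1],[-0.17,0.08,-0.35,0.002,-1],[-0.17,0.08,-0.35,0.002,-1]]]'; python3 t.py
```

```text
time_s: 37.1
eef_pos: [0.5199, 0.0143, 0.221]
eef_rot: [-0.002, 0.235, 0.972, -0.002]
ft_force: [2.0, -5.2, -13.1]
grip_width: 0.125
grasp_force: 68.7
t 37.1 heading 152.84 [  2.   -5.2 -13.1] tau [-1.241  0.262  0.196] q6 0.17
```

```bash
python3 -m inch '[[[-0.17,0.1,-0.34,0.003,-1],[-0.18,0.1,-0.34,0.003,-1],[-0.19,0.1,-0.33,0.003,-1],[-0.19,0.11,-0.33,0.003,-1],[-0.2,0.11,-0.33,0.003,-1],[-0.2,0.11,-0.32,0.004,-1],[-0.21,0.11,-0.32,0.004,-1],[-0.21,0.12,-0.32,0.004,-1],[-0.22,0.12,-0.31,0.004,-1],[-0.22,0.12,-0.31,0.004,-1]]]'; python3 t.py
```

```text
time_s: 38.35
eef_pos: [0.5409, 0.0143, 0.2524]
eef_rot: [-0.004, 0.252, 0.968, -0.003]
ft_force: [-1.0, -7.0, -13.3]
grip_width: 0.119
grasp_force: 80.5
t 38.35 heading 150.83 [ -1.   -7.  -13.3] tau [-1.476  1.043  0.295] q6 0.21
```

```bash
python3 -m inch '[[[-0.22,0.14,-0.3,0.005,-1],[-0.22,0.14,-0.3,0.005,-1],[-0.23,0.14,-0.29,0.005,-1],[-0.23,0.15,-0.29,0.005,-1],[-0.24,0.15,-0.28,0.005,-1],[-0.24,0.15,-0.28,0.005,-1],[-0.25,0.16,-0.28,0.006,-1],[-0.25,0.16,-0.27,0.006,-1],[-0.26,0.16,-0.26,0.006,-1],[-0.26,0.16,-0.26,0.006,-1]]]'; python3 t.py; python3 w.py w5
```

```text
time_s: 39.6
eef_pos: [0.5677, 0.0138, 0.2805]
eef_rot: [-0.005, 0.278, 0.96, -0.005]
ft_force: [-5.9, -9.3, -9.1]
grip_width: 0.117
grasp_force: 93.8
t 39.6 heading 147.69 [-5.9 -9.3 -9.1] tau [-2.177  2.085  0.272] q6 0.22
t 39.6 [0.5677 0.0138 0.2805] heading 147.6853173985183 [-5.93 -9.27 -9.08] [-2.177  2.085  0.272]
red [361.39381443 160.31546392] [ 339  139   47   44 1455] [0.60548095 0.11468255 0.151     ]
```

View pics/w5.png

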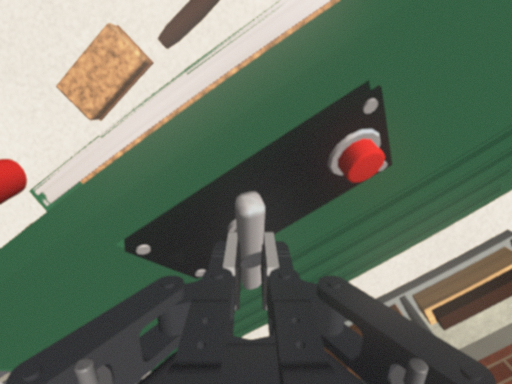

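The lid stands open with the bar gripped. The button is at (361,160). I'll compute the lid angle from the button ray.

```bash
cat > a.py <<'E'
from h import *
from scipy.optimize import minimize_scalar
import sys
def ang(n,x0,y0,x1,y1):
    w=robot.camera(n);im=w["color"];h=cv2.cvtColor(im,cv2.COLOR_RGB2HSV)
    red=cv2.inRange(h,(0,120,80),(8,255,255))|cv2.inRange(h,(172,120,80),(180,255,255))
    m=np.zeros_like(red);m[y0:y1,x0:x1]=red[y0:y1,x0:x1]
    nn,l,st,ce=cv2.connectedComponentsWithStats(m);i=1+np.argmax(st[1:,4]);o,d=ray(w,*ce[i]);d/=np.linalg.norm(d)
    H=np.array([.7195,.086+.004,.12])
    def f(p):
        P=H+[-.225*np.cos(p)+.034*np.sin(p),0,.225*np.sin(p)+.034*np.cos(p)]
        return np.linalg.norm(np.cross(P-o,d))
    r=minimize_scalar(f,bounds=(0,1.2),method="bounded");print(n,ce[i],st[i,4],"deg",np.degrees(r.x),"miss",r.fun)
ang("wrist",150,0,512,384);ang("scene",200,130,330,250)
E
python3 a.py
```

```text
wrist [361.37888199 160.24154589] 1449 deg 36.00646903961682 miss 0.0021091959003630323
scene [251.83333333 157.08333333] 60 deg 36.01556447724326 miss 0.0005341473476220804
```

```bash
python3 -m inch '[[[0,0,0,0,-0.4],[0,0,0,0,-0.4],[0,0,0,0,-0.4],[0.25,0,0.2,0,-0.4],[0.25,0,0.25,0,-0.4],[0,0,0,0,-0.4],[0,0,0,0,-1],[0,0,0,0,-1],[0,0,0,0,-1],[0,0,0,0,-1]]]'; python3 t.py; python3 a.py
```

```text
time_s: 41.0
eef_pos: [0.5652, 0.0155, 0.281]
eef_rot: [-0.001, 0.279, 0.96, -0.005]
ft_force: [-6.5, -10.0, 5.8]
grip_width: 0.145
grasp_force: 58.0
t 41.0 heading 147.63 [ -6.5 -10.    5.8] tau [-2.309  1.65   0.263] q6 0.2
wrist [360.25994318 165.80113636] 1408 deg 35.86401858740672 miss 0.0021398991118455816
scene [252.09677419 157.22580645] 62 deg 35.794976495578375 miss 0.0005892400700861004
```

```bash
python3 -m inch '[[[-0.2,0.06,-0.25,0.006,-1],[-0.2,0.12,-0.25,0.006,-1],[-0.2,0.13,-0.25,0.006,-1],[-0.2,0.13,-0.24,0.006,-1],[-0.2,0.13,-0.24,0.006,-1],[-0.21,0.13,-0.23,0.006,-1],[-0.21,0.14,-0.22,0.006,-1],[-0.21,0.14,-0.22,0.006,-1],[-0.22,0.14,-0.22,0.006,-1],[0,0,0,0,-1]]]'; python3 t.py; python3 a.py
```

```text
time_s: 42.35
eef_pos: [0.5837, 0.0156, 0.2972]
eef_rot: [-0.007, 0.304, 0.953, -0.006]
ft_force: [-6.3, -6.5, -6.2]
grip_width: 0.142
grasp_force: 69.5
t 42.35 heading 144.63 [-6.3 -6.5 -6.2] tau [-1.888  2.116  0.544] q6 0.53
wrist [356.02997076 158.65131579] 1368 deg 41.96905677727821 miss 0.0016443616669870433
scene [244.68965517 153.10344828] 58 deg 41.888677031199734 miss 0.000371746343396934
```

```bash
python3 -m inch '[[[0,0,0,0,-0.3],[0,0,0,0,-0.3],[0,0,0,0,-0.3],[0,0,-0.5,0,-0.3],[0,0,-1,0,-0.3],[0,0,-1.5,0,-0.3],[0,0,-2,0,-0.3],[0,0,-2,0,-0.3],[0,0,-2,0,-0.3],[0,0,0,0,-0.3]]]'; python3 t.py; python3 a.py
python3 - <<'E'
from h import *
c=robot.camera("scene");cv2.imwrite("pics/end.png",c["color"][:,:,::-1])
E
```

```text
time_s: 43.7
eef_pos: [0.5906, 0.0181, 0.3948]
eef_rot: [0.003, 0.304, 0.953, 0.001]
ft_force: [0.1, -0.2, 0.6]
grip_width: 0.349
grasp_force: 0.0
t 43.7 heading 144.6 [ 0.1 -0.2  0.6] tau [-0.024  0.006 -0.021] q6 0.0
wrist [308.1827768  129.20913884] 569 deg 42.13961385906841 miss 0.0016757291889119572
scene [244.68965517 153.10344828] 58 deg 41.888677031199734 miss 0.000371746343396934
```

View pics/end.png

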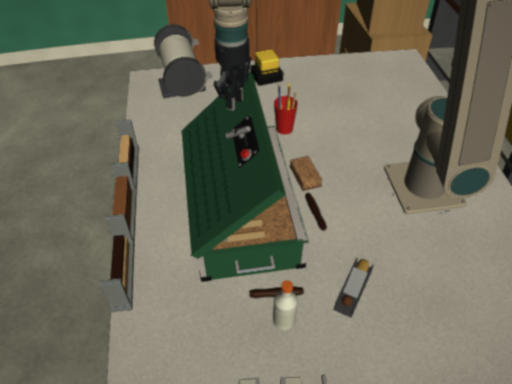

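The lid stands open at about 42°, the button is at (245,153), the gripper is clear above it, and the bystanders have not moved.

```bash
python3 -c "
from plant import robot
print(robot.job_done())"
```

```text
the job is handed in; nothing more can be done
None
```

The chest is open and the job is handed in: the lid stands by itself at about 42° (measured in two camera views), the gripper is clear, and nothing else looks moved; the button took about 8.5 N at most, and I passed the T-handle's stop by about 4° (about 0.43 N m above the drag, under the 0.75 limit) before backing off and lifting.

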